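Test-fit a wheel hub and its axle on the sloping stand

ROBOT

A 6-joint arm with a two-finger parallel gripper is mounted at the origin on the work surface. World frame = base frame: x ahead of the robot, y to its left, z up, the work surface at z = 0. Lengths are in m, angles in rad, forces in N, time in s.
With the tool pointing down it reaches from about 0.35 to 0.875 m from the base axis. Payload 15.5 kg.
Tool frame: the origin (TCP) lies midway between the tips of the shut fingers; the grasp point (between the pads) lies 19 mm behind it; z points along the fingers, y is the line along which they close (so a half turn about z gives the same grasp; the last joint's range is limited). The gripper opens to 85 mm and grips with 20 to 120 N. Pads are 22 mm wide; open, the fingers measure 114 mm over their backs; the gripper's body (76 mm by 85 mm) begins 54 mm behind the grasp point. The pads swing forward as they close: fully open they stand 13 mm farther back than shut.
Start: joints at [1.248, 0.494, 1.345, -0, 1.302, -0.096], TCP at [0.141, 0.609, 0.231] pointing down, gripper open.
Joint ranges: [-2.91, 2.91], [-0.82, 2.16], [0.22, 2.67], [-1.22, 4.37], [0.12, 2.79], [-3.08, 3.08]. Speed limits (rad/s): [1.89, 1.89, 2.57, 3.01, 3.01, 3.01].

INTERFACE

Orientations are given as a unit quaternion [w, x, y, z].
In Python, from bench import bot gives the robot as it stands. The module is installed in compiled form; this text tells all that it offers. Calls block until the motion is done:
- bot.reach(position, orientation): joint-space move of the TCP to a pose.
- bot.move_linear(position, attitude=None, feed=0.15, threshold=None): straight line of the TCP; attitude=None keeps the orientation; feed is the mean speed in m/s. With threshold (N) it stops when the force on the tool has changed by that much, and returns True; else False.
- bot.goto_joints(angles): joint-space move.
- bot.grip(opening, force=None): finger opening in m; force is the grip in N (None keeps the last); returns when the fingers have stopped.
- bot.wait(seconds).
- bot.ik(position, orientation): joint angles nearest the present ones, or None.
- bot.sense(): the state.
- bot.get_image(name): name is "scene" or "top"; returns a dict with "pixels" (420x560x3 uint8, red, green, blue), "fx", "fy", "cx", "cy" (pixels), "k1" (the pictures are not rectified: a ray, as slopes to the right and down, at radius r is drawn at 1 + k1 r^2 times it, then the intrinsics apply), "pose" (4x4, takes a point from camera to world coordinates). Camera axes: x right, y down, z forward; pixel columns grow to the right and rows downward; lengths in m; the calibration is good to about 2 mm. A picture is of the moment at which its call begins. There is no depth.
A pose or a line that the arm cannot do raises bot.MotionError and nothing moves.
- bot.hand_in(): hands the job in; it is judged then, once.
The state is a dict: "time": time; "joint_pos": joint angles; "joint_velocities": joint speeds; "effort": joint torques, N m; "ee_pos": TCP position; "eef_rot": TCP orientation; "force": force on the tool from outside, world axes, zero at the start; "wrist_torque": the same for the moment, N m; "gripper_width": finger opening in m; "grasp_force": force on a finger pad.
Only numpy, scipy, OpenCV 4.12 (cv2) and the standard library are available. Lean on these libraries where they do the work, as an engineer would, in place of code of your own. Each camera call takes 0.05 s, during which the arm holds its last target. There are 200 camera calls.

TASK

Take the wheel hub out of the wooden tray and set it, brass boss up, fully down in the round yellow nest of the sloping blue stand, and let go of it. Then pull the red-headed axle out of the drilled block and push it through the hub and the hole in the stand until its head is right down on the hub, and let go. Leave the other goods on the stall where they are and standing.

Things in the scene. Friction and masses are not known exactly. Their poses are not given: they have to be found in the camera images.
- cradle: aluminium plate of the blue stand, 115 x 115 x 12 mm, sloping 30 degrees (low edge towards the robot's right side). Origin: on its upper face, at the centre of the round nest and of the 22 mm through hole, 78 mm above the table. z axis: the hole's axis, up out of the plate, leaning 30 degrees from vertical, to the robot's right and partly back towards it; y axis level. Nest: yellow rim 10 mm high, 67 mm inside, 77 mm outside diameter
- stand: blue steel stand that carries the sloping plate, fixed; base 150 x 130 mm, origin at the centre of its underside, x axis towards the plate's high edge. Below the plate the hole is free for 45 mm along its axis
- hub_centre (a point): centre of the wheel hub, a spool 78 mm long, 0.28 to 0.56 kg, standing in the tray, z axis up (lower flange to boss); 39 mm above its underside. From below: aluminium flange 62 mm across, 8 mm thick; dark barrel 36 mm across, 30 mm long; aluminium flange 62 mm across, 8 mm thick; brass boss 40 mm across, 32 mm long (a place to grip). A 20 mm bore runs right through along z
- hub_top (a point): centre of the top face of the hub's brass boss, 78 mm above the hub's underside; same axes as hub_centre. When seated it lies 78 mm out along the cradle's z axis
- axle_centre (a point): centre of the red-headed steel axle, half-way along its 146 mm; z axis from tip to head. Shank 16 mm in diameter, 108 mm long, the last 12 mm tapering to 9 mm at the tip; head a red cylinder 28 mm across, 38 mm long (the place to grip). Mass 0.15 to 0.31 kg. It starts upright, loose in a hole of the block, tip 10 mm above the table
- axle_tip (a point): centre of the axle's tip face, 73 mm along -z from its centre; same axes. With the head down on the seated hub it lies 30 mm below the plate's upper face along the hole's axis
- axle_head (a point): centre of the axle's red head, 54 mm along +z from its centre and 127 mm from the tip; same axes
- rack: dark wooden block, 100 x 250 x 55 mm, fixed; origin at the centre of its underside. Three holes 17.5 mm in diameter and 45 mm deep in a row along its y axis, at y = -85, 0 and 85 mm; one rod stands in each, the red-headed one in any of them
- tray: wooden tray, 150 x 270 mm, walls 36 mm high and 6 mm thick, floor 6 mm, fixed; origin at the centre of its underside, long side along its y axis. The hub stands towards one end, the headlamp shell towards the other
- lamp: chrome headlamp shell, a dome 80 mm across and 62 mm high, in the tray beside the hub; origin at the centre of its underside. To be left alone
- rod_black: other axle with a black head 24 mm across, 115 mm long overall, standing in the drilled block; origin at the centre of its underside. To be left alone
- rod_brass: other axle with a flat brass head 26 mm across, 104 mm long overall, standing in the drilled block; origin at the centre of its underside. To be left alone
- toycar: red and white toy car, 110 x 52 x 42 mm, length along its x, lying between the robot and the stand; origin at the centre of its underside. To be left alone
- lantern: dark steel lantern, 92 mm across, 175 mm tall, close by the stand; origin at the centre of its underside. To be left alone
- tin: yellow-labelled tin, 72 mm across, 85 mm tall, close by the stand; origin at the centre of its underside. To be left alone
- pedal: black rubber bicycle pedal, 95 x 76 x 24 mm, lying just beyond the tray; origin at the centre of its underside. To be left alone
There are look-alikes about, which are no part of the job. Leave any purple look-alike of the part that bears hub_centre alone.

How it is judged:
By the outcome, as a careful person would: the job done as asked, in the order asked, and still so for the second after the job is handed in, with the robot touching nothing.
It also fails if it takes over 67 s, if anything falls off the work surface, if the arm or the gripper's body presses on something with over 40 N, if the wrist force passes 120 N, or if a joint passes its speed limit or range.

## Working session

There is one attempt and no reset: what is moved stays moved. The work goes in short steps, each a Python script; the robot and the scene stay as the last script left them, time stands still between calls to the robot, and variables do not carry over. Pictures are saved under pics/ and viewed, at most 10 in all, crops included, and the job is handed in when it is done.

```bash
mkdir -p pics; ls
python3 - <<'E'
from bench import bot
import cv2,numpy as np
for n in("scene","top"):
    im=bot.get_image(n); cv2.imwrite(f"pics/{n}0.png",im["pixels"][:,:,::-1])
    print(n,im["fx"],im["fy"],im["cx"],im["cy"],im["k1"]);print(np.round(im["pose"],4))
s=bot.sense();print(s)
E
```

```text
pics
scene 539.6893493214959 539.6893493214959 270.09272985883814 204.2255168413523 -0.08112270606515179
[[-0.8316  0.3889 -0.3965  1.167 ]
 [ 0.5553  0.5781 -0.5978  0.8018]
 [-0.0033 -0.7173 -0.6967  1.1338]
 [ 0.      0.      0.      1.    ]]
top 505.0833684821625 505.0833684821625 276.2838675047309 212.3134119831458 -0.15433494803672757
[[-0.0164 -0.987   0.1599  0.3538]
 [-0.9999  0.0154 -0.0074 -0.0764]
 [ 0.0048 -0.16   -0.9871  1.6735]
 [ 0.      0.      0.      1.    ]]
{'time': 0.1, 'joint_pos': array([ 1.24750359e+00,  4.94143578e-01,  1.34603393e+00,  9.96532856e-06,
        1.30251011e+00, -9.55032594e-02]), 'joint_velocities': array([ 1.19325905e-03, -1.33323367e-03, -1.87931820e-04, -3.25606696e-04,
        3.38292863e-04,  8.05512625e-05]), 'effort': array([ 2.13905012e-03, -8.83584523e+01, -3.84559071e+01, -4.21581381e-04,
        5.42018301e-03,  1.28076258e-04]), 'ee_pos': array([0.14103764, 0.60856203, 0.23075781]), 'eef_rot': array([-1.18504452e-04,  1.13649958e-01,  9.93520703e-01, -5.34524429e-04]), 'force': array([-0.61280961, -0.28719209, -0.40336083]), 'wrist_torque': array([-0.0539112 ,  0.02318296,  0.01839716]), 'grasp_force': 0.0, 'gripper_width': 0.08563917014940402}
```

View pics/scene0.png

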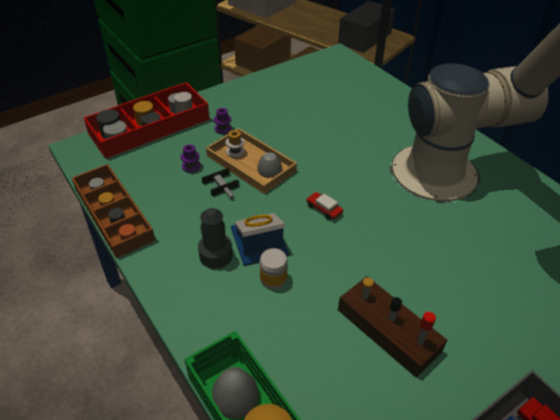

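View pics/top0.png

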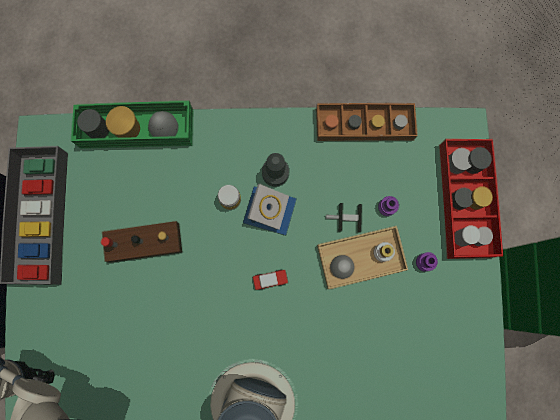

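The pictures show the brass-boss hub in the tray (top 384,251; scene 235,140), the nest (top 270,206; scene 259,221) and the red-headed axle (top 105,242; scene 428,320). Next I'll make enlarged crops, with the helper code in a file.

```bash
cat > h.py <<'E'
import numpy as np, cv2
from bench import bot
def K(im): return np.array([[im["fx"],0,im["cx"]],[0,im["fy"],im["cy"]],[0,0,1]]), np.array([im["k1"],0,0,0,0.])
def ray(im,uv):
    k,d=K(im); p=cv2.undistortPoints(np.array([[uv]],float),k,d)[0,0]
    T=np.array(im["pose"]); v=T[:3,:3]@[p[0],p[1],1]; return T[:3,3],v/np.linalg.norm(v)
def onz(im,uv,z):
    o,v=ray(im,uv); return o+v*(z-o[2])/v[2]
def tri(a,ua,b,ub):
    A=np.zeros((3,3));B=np.zeros(3);R=[ray(a,ua),ray(b,ub)]
    for o,v in R: P=np.eye(3)-np.outer(v,v);A+=P;B+=P@o
    X=np.linalg.solve(A,B); return X,[np.linalg.norm(np.cross(X-o,v)) for o,v in R]
def proj(im,X):
    k,d=K(im);T=np.linalg.inv(np.array(im["pose"]));r,_=cv2.Rodrigues(T[:3,:3])
    return cv2.projectPoints(np.atleast_2d(np.array(X,float)),r,T[:3,3],k,d)[0][:,0]
E
python3 - <<'E'
import cv2,numpy as np
s=cv2.imread('pics/scene0.png');t=cv2.imread('pics/top0.png')
def c(i,x,y,w=50,h=56):
    return cv2.resize(i[y-h//2:y+h//2,x-w//2:x+w//2],(265,297),interpolation=cv2.INTER_NEAREST)
out=np.vstack([np.hstack([c(s,235,145),c(s,259,230),c(s,425,328)]),np.hstack([c(t,384,251),c(t,270,206),c(t,110,242)])])
cv2.imwrite('pics/crops.png',out)
E
```

```text
(no output)
```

View pics/crops.png

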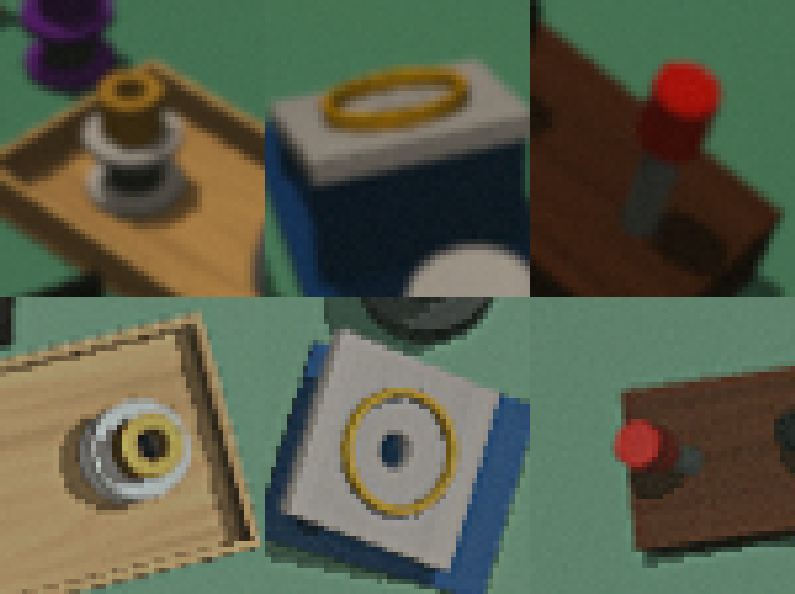

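The crops show the boss top, the rim ellipse with the hole, and the axle head clearly in both views. Now I'll measure them.

```bash
cat > m.py <<'E'
from h import *
S=bot.get_image("scene");T=bot.get_image("top")
def roi(im,x,y,r=30):
    p=im["pixels"][y-r:y+r,x-r:x+r]; U=4
    p=cv2.resize(p,None,fx=U,fy=U,interpolation=cv2.INTER_CUBIC)
    return cv2.cvtColor(p,cv2.COLOR_RGB2HSV),lambda q:np.array(q)/U+[x-r,y-r]-.5+.5/U
def big(m):
    c=cv2.findContours(m,cv2.RETR_EXTERNAL,cv2.CHAIN_APPROX_NONE)[0]
    return max(c,key=cv2.contourArea)
def ell(im,x,y,r,lo,hi):
    h,f=roi(im,x,y,r);c=big(cv2.inRange(h,lo,hi));e=cv2.fitEllipse(cv2.convexHull(c))
    return f(e[0]),np.array(e[1])/4,e[2]
if __name__=="__main__":
    for nm,z,a,b in [("hub",.084,(S,235,135,12,(15,120,115),(35,255,255)),(T,384,251,14,(20,70,130),(35,255,255))),
                   ("nest",.0867,(S,259,221,26,(15,120,100),(35,255,255)),(T,270,206,22,(15,110,90),(35,255,255))),
                   ("axle",.156,(S,428,320,14,(0,150,160),(10,255,255)),(T,105,242,12,(0,120,150),(10,255,255)))]:
        ea,eb=ell(*a),ell(*b)
        print(nm,ea,eb);print(" S",onz(S,ea[0],z),"T",onz(T,eb[0],z),"tri",tri(S,ea[0],T,eb[0]))
    for im,x,y in((T,270,206),(S,262,228)):
        h,f=roi(im,x,y,40); m=cv2.inRange(h,(0,0,100),(180,70,255))
        m=cv2.morphologyEx(m,cv2.MORPH_OPEN,np.ones((9,9)))
        c=big(m);p=cv2.approxPolyDP(cv2.convexHull(c),8,True)[:,0]; print(np.round(f(p),1).tolist())
E
python3 m.py
```

```text
hub (array([235.9445343 , 133.05074501]), array([ 7.54366636, 21.6241188 ]), 81.0824966430664) (array([387.20296097, 250.27651405]), array([11.41020298, 12.0924778 ]), 151.97238159179688)
 S [ 0.47767355 -0.43575255  0.084     ] T [ 0.48356819 -0.43893268  0.084     ] tri (array([ 0.48087172, -0.43645151,  0.08570461]), [np.float64(0.0032362416783080395), np.float64(0.003236241678307943)])
nest (array([257.89379501, 220.11512756]), array([11.46668243, 28.74779892]), 80.39037322998047) (array([269.84563255, 206.47220802]), array([21.9046917 , 24.10799599]), 179.22207641601562)
 S [ 0.63276109 -0.06375515  0.0867    ] T [ 0.63010454 -0.06804617  0.0867    ] tri (array([ 0.6306435 , -0.06781161,  0.08209103]), [np.float64(0.0003343164092469005), np.float64(0.0003343164092471172)])
axle (array([429.1212368 , 315.92510986]), array([6.80498695, 9.43984127]), 110.1785888671875) (array([104.63574123, 241.02957439]), array([7.41991282, 7.88432121]), 13.498222351074219)
 S [0.51786388 0.44261853 0.156     ] T [0.5186595  0.44042017 0.156     ] tri (array([0.51807432, 0.44157262, 0.15506646]), [np.float64(0.0010624949105173887), np.float64(0.0010624949105171885)])
[[309.4, 165.6], [309.4, 245.4], [230.6, 245.4], [231.4, 165.9]]
[[286.6, 256.6], [278.9, 267.4], [262.9, 267.4], [260.1, 262.9], [261.9, 253.4], [270.9, 248.1], [279.9, 249.6]]
```

Run:
```python
from m import *
for im,x,y,v in((T,268,206,115),(T,268,206,130),(S,259,225,120),(S,259,225,140)):
    r=32;p=im["pixels"][y-r:y+r,x-r:x+r].astype(int);p=cv2.resize(p.astype(np.uint8),None,fx=4,fy=4,interpolation=cv2.INTER_CUBIC).astype(int)
    m=((p[...,0]>p[...,1]-12)&(p.max(2)>v)&(abs(p[...,0]-p[...,2])<45)).astype(np.uint8)*255
    m=cv2.morphologyEx(m,cv2.MORPH_OPEN,np.ones((5,5)));c=big(m);q=cv2.approxPolyDP(cv2.convexHull(c),10,True)[:,0]
    print(v,cv2.contourArea(c)/16,np.round(q/4+[x-r,y-r]-.375,1).tolist())
# hub boss in scene
p=S["pixels"][124:150:2,226:248:2];h=cv2.cvtColor(p,cv2.COLOR_RGB2HSV)
for V in (130,150,170):
    e=ell(S,235,133,11,(12,120,V),(35,255,255));print(V,e,onz(S,e[0],.084))
for V in (110,130,150):
    e=ell(T,386,250,11,(20,90,V),(35,255,255));print(V,e,onz(T,e[0],.084))
    e=ell(T,270,206,22,(15,110,V-20),(35,255,255));print(' nest',e,onz(T,e[0],.0823))
    e=ell(S,259,221,26,(15,120,V-20),(35,255,255));print(' nest',e,onz(S,e[0],.0823))
```

```text
115 1134.875 [[259.1, 183.9], [288.4, 195.6], [279.1, 228.4], [249.1, 218.1]]
130 1099.59375 [[259.1, 184.1], [288.1, 195.6], [279.1, 228.4], [249.4, 218.1]]
120 214.875 [[282.6, 221.6], [243.6, 231.6], [235.9, 222.6], [271.4, 213.1]]
140 127.0625 [[284.4, 255.4], [261.6, 256.4], [271.4, 248.9]]
130 (array([234.27122116, 133.0222435 ]), array([ 6.94661045, 11.30355072]), 78.31649017333984) [ 0.48208552 -0.43892769  0.084     ]
150 (array([245.18675613, 142.13986206]), array([2.01798129, 2.55774999]), 7.627559185028076) [ 0.47819914 -0.37811779  0.084     ]Traceback (most recent call last):
  File "<stdin>", line 10, in <module>
  File "m.py", line 11, in ell
    h,f=roi(im,x,y,r);c=big(cv2.inRange(h,lo,hi));e=cv2.fitEllipse(cv2.convexHull(c))
                        ~~~^^^^^^^^^^^^^^^^^^^^^^
  File "m.py", line 9, in big
    return max(c,key=cv2.contourArea)
ValueError: max() iterable argument is empty
```

Run:
```python
from h import *
S=bot.get_image("scene");T=bot.get_image("top")
A,B,C,D=[(259.1,184),(288.3,195.6),(279.1,228.4),(249.2,218.1)]
w=[onz(T,A,.1067),onz(T,B,.0493),onz(T,C,.0493),onz(T,D,.1067)]
w=np.array(w);print(w);print("ctr",w.mean(0),[np.linalg.norm(w[i]-w[i-1]) for i in range(4)])
ye=[w[0]-w[3],w[1]-w[2]];xe=[w[0]-w[1],w[3]-w[2]]
az=[np.degrees(np.arctan2(v[1],v[0])) for v in ye+xe];print("yaw of edges",az)
for s in [(282.6,221.6),(243.6,231.6),(235.9,222.6),(271.4,213.1)]:
    print(s,[np.round(onz(S,s,z),4).tolist() for z in(.1067,.0493)])
print(onz(T,(269.85,206.47),.0823),onz(S,(257.9,220.1),.0823))
```

```text
[[ 0.69953039 -0.03508823  0.1067    ]
 [ 0.67183212 -0.12882214  0.0493    ]
 [ 0.56401322 -0.09680464  0.0493    ]
 [ 0.59061506 -0.00284673  0.1067    ]]
ctr [ 0.6314977  -0.06589044  0.078     ] [np.float64(0.11358724325919012), np.float64(0.11334901699750337), np.float64(0.11247237101251617), np.float64(0.11327182720739054)]
yaw of edges [np.float64(-16.489994747517088), np.float64(-16.53911828233202), np.float64(73.53764679871915), np.float64(74.19185199680732)]
(282.6, 221.6) [[0.5917, -0.0062, 0.1067], [0.5596, -0.0513, 0.0493]]
(243.6, 231.6) [[0.6963, -0.033, 0.1067], [0.67, -0.0797, 0.0493]]
(235.9, 222.6) [[0.6961, -0.0719, 0.1067], [0.6698, -0.1208, 0.0493]]
(271.4, 213.1) [[0.5986, -0.049, 0.1067], [0.5669, -0.0966, 0.0493]]
[ 0.63087762 -0.06803713  0.0823    ] [ 0.6304713  -0.06743106  0.0823    ]
```

```bash
cat > p.py <<'E'
from h import *
from scipy.spatial.transform import Rotation as Ro
O=np.array([.6314,-.0656,.078]);yaw=np.radians(73.6)
HUB=np.array([.483,-.439]);AX=np.array([.5184,.4413])
ux=np.array([np.cos(yaw),np.sin(yaw),0])
n=-.5*ux+np.array([0,0,np.sqrt(.75)]); px=np.sqrt(.75)*ux+np.array([0,0,.5])   # plate normal, plate x (up-slope)
def q(z,y):
    R=np.column_stack([np.cross(y,z),y,z]);return Ro.from_matrix(R).as_quat(scalar_first=True)
def down(a): return q(np.array([0,0,-1.]),np.array([np.cos(a),np.sin(a),0]))
def tilt(s): return q(-n,s*px)
E
python3 - <<'E'
from p import *
S=bot.get_image("scene");T=bot.get_image("top")
print("lantern top",onz(T,(275,158),.175),"tin top",onz(T,(228.5,196),.085))
for s in(1,-1):
    for d in(.045,.12,.18,.25): 
        j=bot.ik(O+n*d,tilt(s));print("tilt",s,d,None if j is None else np.round(j,2))
for nm,P in(("hub",[*HUB,.052]),("axle",[*AX,.118]),("axle up",[*AX,.26])):
    for a in range(-180,180,30):
        j=bot.ik(P,down(np.radians(a)));print(nm,a,None if j is None else np.round(j,2))
E
```

```text
lantern top [ 0.76526816 -0.0864363   0.175     ] tin top [0.66657175 0.06405341 0.085     ]
tilt 1 0.045 [-0.5   0.68  1.49  0.56  1.16 -2.06]
tilt 1 0.12 [-0.56  0.6   1.43  0.52  1.31 -2.03]
tilt 1 0.18 [-0.6   0.56  1.36  0.5   1.43 -2.01]
tilt 1 0.25 [-0.65  0.51  1.26  0.49  1.58 -1.99]
tilt -1 0.045 [-0.5   0.68  1.49  0.56  1.16  1.08]
tilt -1 0.12 [-0.56  0.6   1.43  0.52  1.31  1.11]
tilt -1 0.18 [-0.6   0.56  1.36  0.5   1.43  1.13]
tilt -1 0.25 [-0.65  0.51  1.26  0.49  1.58  1.15]
hub -180 [-0.83  0.73  1.44 -0.    0.97  2.31]
hub -150 [-0.83  0.73  1.44 -0.    0.97  1.79]
hub -120 [-0.83  0.73  1.44 -0.    0.97  1.27]
hub -90 [-0.83  0.73  1.44 -0.    0.97  0.74]
hub -60 [-0.83  0.73  1.44 -0.    0.97  0.22]
hub -30 [-0.83  0.73  1.44 -0.    0.97 -0.31]
hub 0 [-0.83  0.73  1.44 -0.    0.97 -0.83]
hub 30 [-0.83  0.73  1.44 -0.    0.97 -1.35]
hub 60 [-0.83  0.73  1.44 -0.    0.97 -1.88]
hub 90 [-0.83  0.73  1.44 -0.    0.97 -2.4 ]
hub 120 [-0.83  0.73  1.44 -0.    0.97 -2.92]
hub 150 [-0.83  0.73  1.44 -0.    0.97  2.84]
axle -180 [ 0.62  0.68  1.31 -0.    1.15 -2.52]
axl
[... 408 characters left out ...]
5 -0.95]
axle 120 [ 0.62  0.68  1.31 -0.    1.15 -1.48]
axle 150 [ 0.62  0.68  1.31 -0.    1.15 -2.  ]
axle up -180 [ 0.62  0.55  1.15 -0.    1.43 -2.52]
axle up -150 [ 0.62  0.55  1.15 -0.    1.43 -3.05]
axle up -120 [ 0.62  0.55  1.15 -0.    1.43  2.71]
axle up -90 [ 0.62  0.55  1.15 -0.    1.43  2.19]
axle up -60 [ 0.62  0.55  1.15 -0.    1.43  1.66]
axle up -30 [ 0.62  0.55  1.15 -0.    1.43  1.14]
axle up 0 [ 0.62  0.55  1.15 -0.    1.43  0.62]
axle up 30 [ 0.62  0.55  1.15 -0.    1.43  0.09]
axle up 60 [ 0.62  0.55  1.15 -0.    1.43 -0.43]
axle up 90 [ 0.62  0.55  1.15 -0.    1.43 -0.95]
axle up 120 [ 0.62  0.55  1.15 -0.    1.43 -1.48]
axle up 150 [ 0.62  0.55  1.15 -0.    1.43 -2.  ]
```

Run:
```python
from p import *
a=np.radians(-16.4)
bot.reach([.47,.0,.30],down(a));print(bot.sense()["time"])
bot.reach([*HUB,.13],down(a))
hit=bot.move_linear([*HUB,.054],feed=.12,threshold=10);print(hit,bot.sense()["ee_pos"],bot.sense()["force"])
bot.grip(.03,20);s=bot.sense();print(s["gripper_width"],s["grasp_force"],s["force"],s["time"])
cv2.imwrite("pics/g1.png",np.vstack([cv2.resize(bot.get_image(k)["pixels"][y-35:y+35,x-60:x+60,::-1],(720,300*7//5*7//7)) [:300] if 0 else cv2.resize(bot.get_image(k)["pixels"][y-25:y+25,x-60:x+60,::-1],(720,300)) for k,x,y in(("scene",235,138),("top",384,251))]))
```

```text
2.9667
False [ 0.48338367 -0.43923087  0.05466045] [ 0.89049807 -0.5886963   0.52039905]
0.038456995765612935 25.402062200009823 [0.82318287 0.46052649 5.58572402] 5.9583
```

View pics/g1.png

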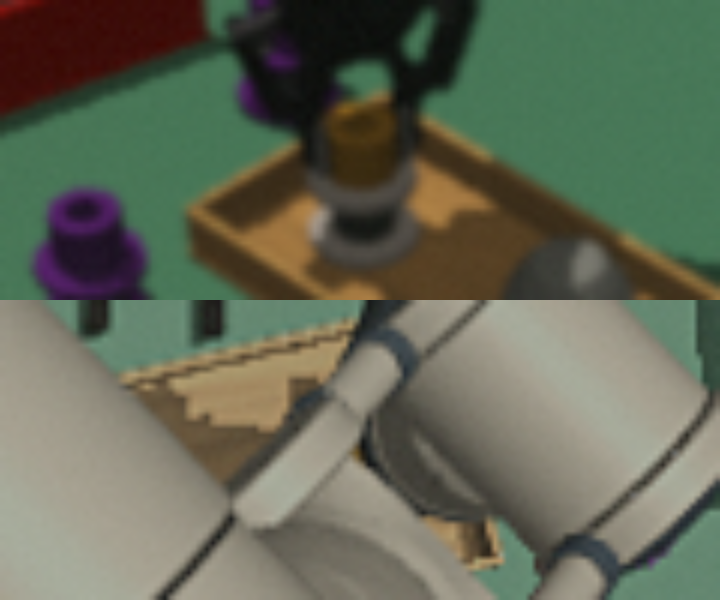

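The scene crop (hub near 365,150) shows both fingers on the brass boss with the tips just at the flange. I'll regrip a quarter turn round to centre it, 2 mm higher, then carry it.

Run:
```python
from p import *
b=np.radians(73.6-180)
bot.grip(.07)
bot.move_linear([*HUB,.0565],attitude=down(b),feed=.05)
bot.grip(.03,80);s=bot.sense();print(s["gripper_width"],s["grasp_force"],s["force"],s["time"])
bot.move_linear([*HUB,.20],feed=.2);s=bot.sense();print(s["force"],s["gripper_width"],s["time"])
bot.reach([.56,-.25,.29],tilt(-1))
# TCP when seated is 0.0505 out along n (same offset as in the tray: .0565-.006)
bot.reach(O+n*(.0505+.06),tilt(-1));bot.wait(.2);s=bot.sense();print(s["ee_pos"]-(O+n*.1105),s["time"],s["force"])
ims=[]
for k,x,y in(("scene",262,205),("top",270,206)):
    p=bot.get_image(k)["pixels"];cv2.imwrite(f"pics/raw_{k}1.png",p[:,:,::-1]);ims.append(cv2.resize(p[y-38:y+38,x-50:x+50,::-1],(395,300)))
cv2.imwrite("pics/g2.png",np.hstack(ims))
```

```text
0.038066851787649375 79.65061548355152 [-1.45658769  1.89544682  6.25609013] 8.5833
[-0.48479312  0.37308717 -3.5093761 ] 0.038291142944829756 9.45
[ 0.00028033 -0.00136047  0.00070762] 11.275 [ 0.1170039   0.64511722 -3.80959554]
```

View pics/g2.png

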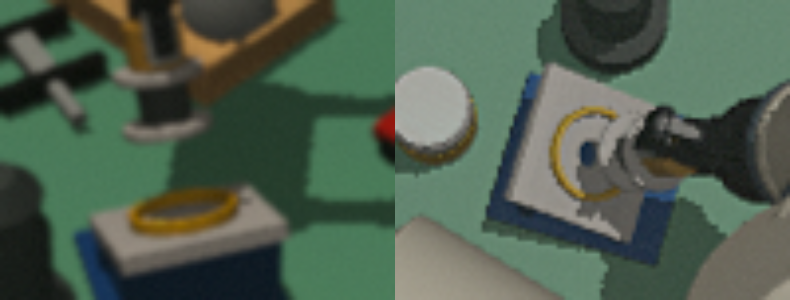

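The picture shows the hub tilted to match the plate, in line with the rim (left rim 185,210; hub 165,100). Next, lower it with force watch.

Run:
```python
from p import *
D=.0505
def st(t):
    s=bot.sense();e=s["ee_pos"]-O;print(t,"d",round(e@n,4),"lat",np.round([e@px,e@np.cross(n,px)],4),"F",np.round([s["force"]@n,s["force"]@px,s["force"]@np.cross(n,px)],1),s["time"])
st(0)
bot.move_linear(O+n*(D+.014),feed=.08);st("near")
hit=bot.move_linear(O+n*(D-.003),feed=.03,threshold=12);st(hit)
```

```text
0 d 0.1114 lat [-0.0005 -0.0004] F [-3.3 -1.6  0.9] 11.375
near d 0.0645 lat [ 0.     -0.0001] F [-3.7 -1.7  0.5] 12.1
True d 0.0497 lat [ 0.     -0.0001] F [10.4  2.5  1.9] 12.6083
```

Run:
```python
from p import *
bot.grip(.06);s=bot.sense();print("F",s["force"])
bot.grip(.085)
bot.move_linear(O+n*.19,feed=.25)
bot.reach([.45,.05,.33],down(np.radians(60)))
bot.reach([*AX,.20],down(np.radians(85)))
ims=[]
for k,x,y in(("scene",262,215),("top",270,206)):
    p=bot.get_image(k)["pixels"];ims.append(cv2.resize(p[y-38:y+38,x-50:x+50,::-1],(395,300)))
cv2.imwrite("pics/g3.png",np.hstack(ims))
print(bot.sense()["time"])
```

```text
F [-0.13769043 -0.58797167 -0.54438933]
17.6667
```

View pics/g3.png

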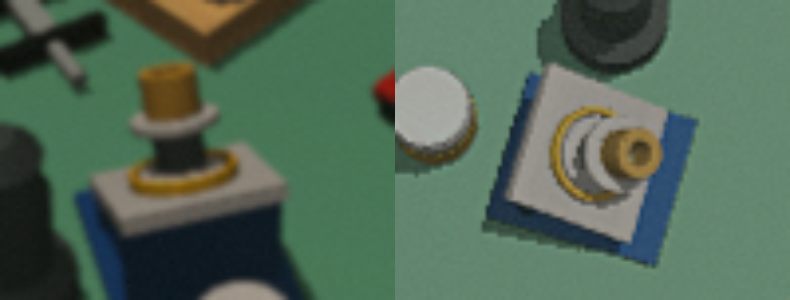

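The hub is seated in the nest, boss up (boss top at top-view pixel ~281.5,206.5). I'll measure its top and fetch the axle.

Run:
```python
from p import *
from m import ell,S,T
for k,a in((S,(S,256,194,12,(12,110,120),(35,255,255))),(T,(T,281,206,12,(12,70,110),(35,255,255)))):
    e=ell(*a);X=O+n*.078;P=onz(k,e[0],X[2]);d=P-X
    print(e,"exp px",proj(k,X),"dpx,dpy mm",1e3*d[:2]@ux[:2],1e3*d@np.cross(n,px))
bot.move_linear([*AX,.120],feed=.15,threshold=10);bot.grip(.02,20);s=bot.sense();print(s["gripper_width"],s["force"])
bot.grip(.055)
bot.move_linear([*AX,.120],attitude=down(np.radians(-5)),feed=.05)
bot.grip(.02,80);s=bot.sense();print(s["gripper_width"],s["grasp_force"],s["force"],s["ee_pos"],s["time"])
bot.move_linear([*AX,.27],feed=.15);s=bot.sense();print(s["force"],s["gripper_width"],s["time"])
```

```text
(array([262.36793709, 180.37836051]), array([ 7.6108017 , 11.16638088]), 124.95317840576172) exp px [[253.41929092 194.23803011]] dpx,dpy mm -46.26414947256888 38.96209735574902
(array([281.26628304, 206.19062328]), array([11.33691502, 12.88020134]), 168.60000610351562) exp px [[281.12775082 206.1285938 ]] dpx,dpy mm -0.4612334135643611 0.0726855521619182
0.027273520744923126 [0.06771798 1.16218363 4.47600237]
0.026424469260797494 78.52344426595664 [ 1.15689148e-03 -1.22538289e-01  3.04596218e+00] [0.51854913 0.44136532 0.12025652] 21.475
[ 0.95553689 -0.10154509 -1.95218425] 0.026013802673203128 22.625
```

Run:
```python
from p import *
bot.reach([.45,.02,.36],down(np.radians(-60)))
bot.reach(O+n*.27,tilt(-1))
bot.move_linear(O+n*(.11+.088),feed=.12);bot.wait(.3)
s=bot.sense();e=s["ee_pos"]-O;print(e@n,e@px,e@np.cross(n,px),s["time"],s["force"])
ims=[]
for k,x,y in(("scene",258,185),("top",285,206)):
    p=bot.get_image(k)["pixels"];ims.append(cv2.resize(p[y-29:y+29,x-38:x+38,::-1],(395,300)))
cv2.imwrite("pics/g4.png",np.hstack(ims))
```

```text
0.19847587304890602 -0.00010126737726898205 -0.00016600805004618469 26.325 [ 0.69950695 -0.28941319 -3.1570649 ]
```

View pics/g4.png

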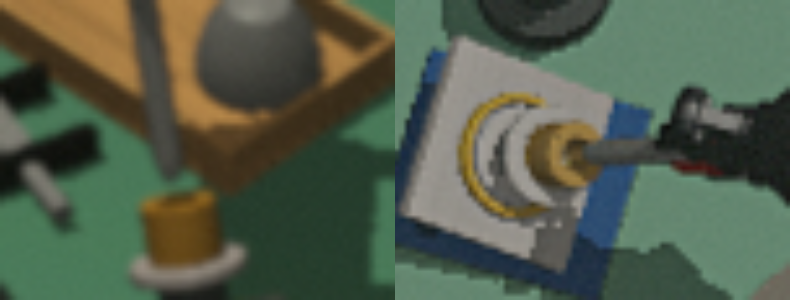

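Tip (170,175) stands right over the bore (180,200) in the scene view; a slight ~1–2 mm offset the taper can take. Insert with force watch.

Run:
```python
from p import *
def st(t):
    s=bot.sense();e=s["ee_pos"]-O;print(t,"tip",round(e@n-.11,4),"F",np.round([s["force"]@n,s["force"]@px,s["force"]@np.cross(n,px)],1),s["gripper_width"],s["time"])
hit=bot.move_linear(O+n*(.11+.055),feed=.04,threshold=10);st(hit)
if not hit:
    hit=bot.move_linear(O+n*(.11-.033),feed=.05,threshold=12);st(hit)
```

```text
False tip 0.0552 F [-0.9 -0.7  0.4] 0.026201449448793258 27.4
True tip -0.0309 F [8.1 1.2 2.5] 0.026338396830336536 29.0
```

Run:
```python
from p import *
bot.grip(.05);bot.grip(.085)
bot.move_linear(O+n*.24,feed=.2)
bot.reach([.40,-.30,.36],down(np.radians(-60)))
bot.wait(.3);print(bot.sense()["time"],bot.sense()["force"])
a=bot.get_image("scene")["pixels"];b=bot.get_image("top")["pixels"]
o=np.hstack([cv2.resize(a[60:360,130:470,::-1],(400,353)),cv2.resize(b[140:300,90:420,::-1],(400,194))[:194].copy() if 0 else np.vstack([cv2.resize(b[140:300,90:420,::-1],(400,194)),cv2.resize(a[185:235,225:301,::-1],(400,159))[:159]])])
cv2.imwrite("pics/g5.png",o)
```

```text
32.0 [-0.22490584  0.25515633  0.02676068]
```

View pics/g5.png

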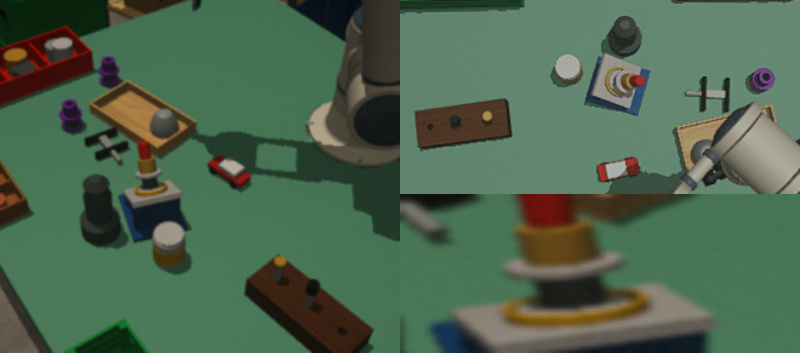

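The picture shows the hub seated in the nest (150,185) and the axle's red head down on the boss (145,150). The other goods are standing where they were.

```bash
python3 -c "
from bench import bot
print(bot.hand_in())"
```

```text
the job is handed in; nothing more can be done
None
```

The job is handed in at about 32 s: the hub is seated boss up in the nest, the axle is pushed through with its head down on the hub, both are released, and the last picture shows the other goods in place and standing.

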